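# Put the winder's stacked faceplates back in their cradles

## Robot

A 6-joint arm with a two-finger parallel gripper is mounted at the origin on the work surface. World frame = base frame: x ahead of the robot, y to its left, z up, the work surface at z = 0. Lengths are in m, angles in rad, forces in N, time in s.
With the tool pointing down it reaches from about 0.325 to 0.9 m from the base axis. Payload 6.1 kg.
Tool frame: the origin (TCP) lies at the very end of the fingers, on their centre line; the grasp point (between the pads) lies 19 mm behind it; z points along the fingers, y is the line along which they close (so a half turn about z gives the same grasp; the last joint's range is limited). The gripper opens to 87 mm and grips with 3 to 60 N. Pads are 19 mm wide; open, the fingers measure 117 mm over their backs; the gripper's body (75 mm by 190 mm) begins 51 mm behind the grasp point.
Start: joints at [-1.341, 0.22, 1.526, -0, 1.395, -0.126], TCP at [0.218, -0.586, 0.223] pointing down, gripper open.
Joint ranges: [-2.98, 2.98], [-0.91, 2.08], [0.09, 2.57], [-1.24, 4.39], [0.2, 2.65], [-2.68, 2.68]. Speed limits (rad/s): [2.57, 2.57, 3.01, 3.14, 3.14, 3.14].

## Interface

Orientations are given as a unit quaternion [x, y, z, w].
In Python, from plant import bot gives the robot as it stands. The module is installed in compiled form; this text tells all that it offers.
- The arm moves only by the tool carry_out, never from a script. Its argument "commands" is one flat list of numbers, 5 for each row, row after row: the shift along the tool's x, y, z normalised to -1 to 1, where 1 is 0.03 m, then the turn about the tool's z normalised to -1 to 1, where 1 is 5 degrees, then the opening, from 0 (shut) to 1 (fully open). In form: [x, y, z, yaw, jaw, x, y, z, yaw, jaw, ...]. A call has exactly 10 rows; each row shifts and turns the commanded pose from where the row before left it, along the tool's axes as they then stand; what a row does not reach is not made up. A row lasts 1/12 s, in which the tool goes at most 41.7 mm and 7.16 degrees, less where a joint would pass 70% of its speed; a pose out of reach is approached as far as the arm can. A call with a number of a shift or a turn outside -1 to 1 is refused whole. A call with a gripper value outside its range is refused whole. The fingers move at their own pace and stop on an object; "force" is the grip in N (left out, the last holds). Time passes only in rows, so rows that do not move let the fingers close, or fill a call up. It gives the time, the measured TCP pose, the force, the opening and the grip force at its end, in the units of the state.
- bot.read_state(): the state, without advancing time (a new reading comes with each control period).
- bot.capture(name): name is "side" or "top" or "wrist"; returns the picture (400x640x3 uint8, red, green, blue); there is no depth.
- bot.camera_model(name): a dict with "camera_matrix" (3x3 intrinsics, pixels), "cam_to_world" (4x4, takes a point from camera to world coordinates). Camera axes: x right, y up, looking along -z (the intrinsics and any distortion apply to the point x, -y, -z); pixel columns grow to the right and rows downward; lengths in m; the calibration is good to about 2 mm. The wrist camera is an equidistant fisheye: a pixel r from the principal point sees the ray r / f radians off the axis. A picture is of the moment at which its call begins: read the wrist's pose just before it. camera_model takes no time and is no camera call; for the wrist camera it gives the pose at the moment of the call.
- bot.sign_off(): hands the job in; it is judged then, once.
The state is a dict: "clock": time; "q": joint angles; "joint_velocities": joint speeds; "effort": joint torques, N m; "tcp_pos": TCP position; "tool_rot": TCP orientation; "ft_force": force on the tool from outside, world axes, zero at the start; "moment": the same for the moment, N m; "opening": finger opening in m; "grasp_force": force on a finger pad.
Only numpy, scipy, OpenCV 4.12 (cv2) and the standard library are available. Lean on these libraries where they do the work, as an engineer would, in place of code of your own. Each camera call takes 0.05 s, during which the arm holds its last target. There are 200 camera calls.

## Task

The coil winder's four aluminium faceplates are stacked on the bench. Take the stack apart and put every faceplate away, boss up, lying flat in the wooden cradle whose round pocket is made for its size; set each one down gently, never let one drop or tip over, and leave the wire spool and the tape roll where they are.

Things in the scene. Friction and masses are not known exactly. Their poses are not given: they have to be found in the camera images.
- faceplate_50: Loose aluminium faceplate, 90 g, top of the stack at the start: round disc 50 mm wide, 8 mm thick, with a round boss on top, 30 mm wide, rising 28 mm above the disc: grip it there. A recess in the underside, 34 mm wide, 4 mm deep, sits on the boss below (plates stack every 32 mm and lift straight off). Origin: centre of the underside; z up along the boss; yaw means nothing.
- faceplate_70: Loose aluminium faceplate, 130 g, second from the top at the start: round disc 70 mm wide, 8 mm thick, with a round boss on top, 30 mm wide, rising 28 mm above the disc: grip it there. A recess in the underside, 34 mm wide, 4 mm deep, sits on the boss below (plates stack every 32 mm and lift straight off). Origin: centre of the underside; z up along the boss; yaw means nothing.
- faceplate_90: Loose aluminium faceplate, 180 g, third from the top at the start: round disc 90 mm wide, 8 mm thick, with a round boss on top, 30 mm wide, rising 28 mm above the disc: grip it there. A recess in the underside, 34 mm wide, 4 mm deep, sits on the boss below (plates stack every 32 mm and lift straight off). Origin: centre of the underside; z up along the boss; yaw means nothing.
- faceplate_110: Loose aluminium faceplate, 245 g, bottom of the stack at the start, on the bench: round disc 110 mm wide, 8 mm thick, with a round boss on top, 30 mm wide, rising 28 mm above the disc: grip it there. A recess in the underside, 34 mm wide, 4 mm deep, sits on the boss below (plates stack every 32 mm and lift straight off). Origin: centre of the underside; z up along the boss; yaw means nothing.
- cradle_50: Wooden cradle for the 50 mm faceplate, fixed, empty at the start: round dish 83 mm across, 18 mm high, with a round felt-lined pocket 8 mm deep. The pocket's flat floor is 58 mm across, 10 mm above the bench; its side flares to 67 mm at the rim, so a plate a little off centre slides home. Origin: centre of the underside, on the bench; z up; yaw means nothing.
- cradle_70: Wooden cradle for the 70 mm faceplate, fixed, empty at the start: round dish 103 mm across, 18 mm high, with a round felt-lined pocket 8 mm deep. The pocket's flat floor is 78 mm across, 10 mm above the bench; its side flares to 87 mm at the rim, so a plate a little off centre slides home. Origin: centre of the underside, on the bench; z up; yaw means nothing.
- cradle_90: Wooden cradle for the 90 mm faceplate, fixed, empty at the start: round dish 123 mm across, 18 mm high, with a round felt-lined pocket 8 mm deep. The pocket's flat floor is 98 mm across, 10 mm above the bench; its side flares to 107 mm at the rim, so a plate a little off centre slides home. Origin: centre of the underside, on the bench; z up; yaw means nothing.
- cradle_110: Wooden cradle for the 110 mm faceplate, fixed, empty at the start: round dish 143 mm across, 18 mm high, with a round felt-lined pocket 8 mm deep. The pocket's flat floor is 118 mm across, 10 mm above the bench; its side flares to 127 mm at the rim, so a plate a little off centre slides home. Origin: centre of the underside, on the bench; z up; yaw means nothing.
- wire_spool: Bystander: a white spool of copper wire, 80 mm across and 75 mm high, standing loose on end among the cradles. Origin: centre of the underside, z up.
- tape_roll: Bystander: a tan roll of paper tape lying flat and loose on the bench beside the cradles, 100 mm outside, 76 mm inside, 24 mm high. Origin: centre of the underside, z up.

How it is judged:
By the outcome, as a careful person would: the job done as asked, in the order asked, and still so for the second after the job is handed in, with the robot touching nothing.
It also fails if it takes over 115 s, if anything falls off the work surface, if the arm or the gripper's body presses on something with over 40 N, if the wrist force passes 120 N, or if a joint passes its speed limit or range.

## Working session

There is one attempt and no reset: what is moved stays moved. The work goes in short steps, Python scripts to look and compute and a tool call to move; the robot and the scene stay as the last step left them, time stands still between calls to the robot, and variables do not carry over. Pictures are saved under pics/ and viewed, at most 14 in all, crops included, and the job is handed in when it is done.

Besides the shell and the picture viewer there is one more tool, called after ">>>" as name(argument=value, ...) on one line, values as JSON. carry_out: Moves the arm, as the interface text tells. Its arguments: {"type":"object","properties":{"commands":{"type":"array","items":{"type":"number","minimum":-1,"maximum":1}},"force":{"type":"number"}},"required":["commands"]}

```bash
mkdir -p pics; python3 - <<'E'
from plant import bot
import cv2
s=bot.read_state(); print({k:s[k] for k in('clock','tcp_pos','tool_rot','opening')})
for n in('top','side'):
    cv2.imwrite(f'pics/{n}0.png',bot.capture(n)[:,:,::-1]); m=bot.camera_model(n); print(n,m)
E
```

```text
{'clock': 0.0, 'tcp_pos': array([ 0.217568  , -0.58523991,  0.2214157 ]), 'tool_rot': array([ 9.84211923e-01,  1.76991348e-01, -5.49009306e-05, -9.74883025e-04]), 'opening': 0.08707547615580213}
top {'camera_matrix': array([[367.66833389,   0.        , 323.27271864],
       [  0.        , 367.66833389, 202.26065442],
       [  0.        ,   0.        ,   1.        ]]), 'cam_to_world': array([[-1.54125960e-01,  9.67973153e-01, -1.98174577e-01,
         3.56939116e-01],
       [-9.88051207e-01, -1.50989075e-01,  3.09372173e-02,
         9.61576460e-02],
       [ 2.41998613e-05,  2.00574858e-01,  9.79678379e-01,
         9.85420339e-01],
       [ 0.00000000e+00,  0.00000000e+00,  0.00000000e+00,
         1.00000000e+00]])}
side {'camera_matrix': array([[376.28708249,   0.        , 316.21141503],
       [  0.        , 376.28708249, 203.39092598],
       [  0.        ,   0.        ,   1.        ]]), 'cam_to_world': array([[-0.77006373,  0.34752905, -0.53500039,  0.07377836],
       [-0.63796492, -0.41736004,  0.64715636,  0.65696595],
       [ 0.00161786,  0.83966312,  0.54310517,  0.54490386],
       [ 0.        ,  0.        ,  0.        ,  1.        ]])}
```

View pics/top0.png

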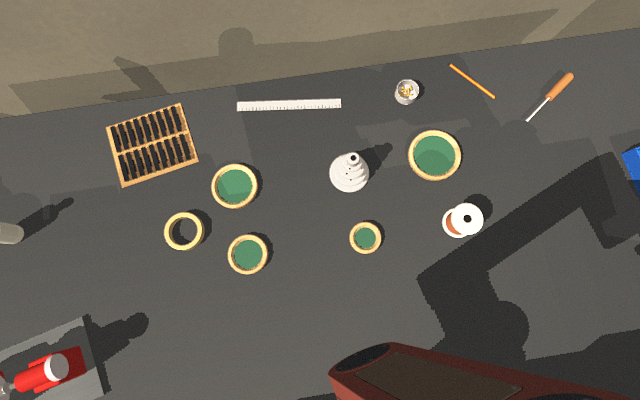

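View pics/side0.png

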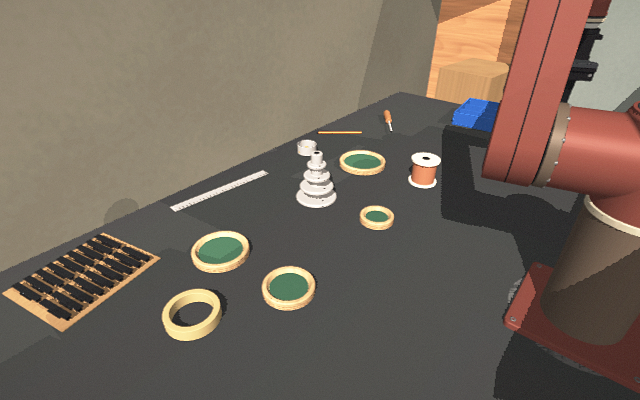

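```bash
cat > h.py <<'E'
from plant import bot
import cv2,numpy as np
from scipy.optimize import minimize,least_squares
def proj(m,P):
    T=m['cam_to_world'];c=(np.atleast_2d(P)-T[:3,3])@T[:3,:3];K=m['camera_matrix']
    return np.c_[K[0,0]*c[:,0]/-c[:,2]+K[0,2],K[1,1]*-c[:,1]/-c[:,2]+K[1,2]]
def plane(m,uv,z):
    T=m['cam_to_world'];K=m['camera_matrix'];uv=np.atleast_2d(uv).astype(float)
    d=np.c_[(uv[:,0]-K[0,2])/K[0,0],-(uv[:,1]-K[1,2])/K[1,1],-np.ones(len(uv))]@T[:3,:3].T
    return T[:3,3]+d*((z-T[2,3])/d[:,2])[:,None]
def circ(p):
    r=least_squares(lambda v:np.hypot(p[:,0]-v[0],p[:,1]-v[1])-v[2],[*p[:,:2].mean(0),.04],loss='soft_l1',f_scale=.002)
    return r.x
def cyl(m,x,y,r,z0,z1):
    a=np.linspace(0,2*np.pi,60);P=np.concatenate([np.c_[x+r*np.cos(a),y+r*np.sin(a),0*a+z] for z in(z0,z1)])
    return cv2.convexHull((proj(m,P)*16).round().astype(np.int32))
def sil(m,cyls):
    M=np.zeros((400,640),np.uint8)
    for c in cyls: cv2.fillConvexPoly(M,cyl(m,*c),255,cv2.LINE_AA,4)
    return M/255.
def stack(x,y,z=0,rs=(.055,.045,.035,.025)):
    o=[]
    for i,r in enumerate(rs): o+= [(x,y,r,z+.032*i,z+.032*i+.008),(x,y,.015,z+.032*i+.008,z+.032*i+.036)]
    return o
def fit(m,img,cylf,x0,lo=120,bright=None):
    B=(img.min(2)>lo).astype(float) if bright is None else bright
    f=lambda v:np.abs(B-sil(m,cylf(*v)))[roi].sum()
    px=proj(m,[*x0,.06])[0].astype(int);roi=np.s_[max(px[1]-60,0):px[1]+60,max(px[0]-45,0):px[0]+45]
    r=minimize(f,x0,method='Nelder-Mead',options=dict(initial_simplex=[x0,[x0[0]+.008,x0[1]],[x0[0],x0[1]+.008]],xatol=1e-4))
    return r.x,r.fun,sil(m,cylf(*r.x))[roi].sum()
E
python3 - <<'E'
from h import *
for n in('top','side'):
    m=bot.camera_model(n);im=cv2.imread(f'pics/{n}0.png').astype(int)
    b,g,r=im[...,0],im[...,1],im[...,2]
    G=((g-r>12)&(g>=b)).astype(np.uint8)
    cs,_=cv2.findContours(G,cv2.RETR_EXTERNAL,cv2.CHAIN_APPROX_NONE)
    for c in cs:
        if cv2.contourArea(c)<150: continue
        c=cv2.convexHull(c)[:,0]; v=circ(plane(m,c,.018)); print(n,'green',c.mean(0).round(),v.round(4),np.hypot(*v[:2]).round(3))
    # stack
    uv={'top':(349,172),'side':(316,196)}[n]
    for lo in(70,100):
        x0=plane(m,[uv],.004)[0,:2]; print(n,'stack',lo,fit(m,im,stack,list(x0),lo))
    uv={'top':(463,221),'side':(426,160)}[n]
    print('spool',plane(m,[uv],.075 if n=='side' else .0)); 
    print('tape',plane(m,[{'top':(184,231),'side':(192,314)}[n]],.012))
print(plane(bot.camera_model('top'),[(467,218)],.075))
E
```

```text
top green [248. 252.] [0.4473 0.2822 0.0368] 0.529
top green [366. 238.] [ 0.4422 -0.0279  0.0266] 0.443
top green [234. 186.] [0.6349 0.2974 0.0465] 0.701
top green [434. 154.] [ 0.6377 -0.2569  0.0564] 0.687
top stack 70 (array([0.54945178, 0.05320975]), np.float64(8775.898039215686), np.float64(1363.1019607843136))
top stack 100 (array([ 0.62776534, -0.01655831]), np.float64(257.43529411764706), np.float64(1325.0745098039215))
spool [[ 0.44679676 -0.30077793  0.        ]]
tape [[0.53384523 0.44346643 0.012     ]]
side green [288. 286.] [0.4477 0.2883 0.0364] 0.533
side green [222. 250.] [0.6359 0.3033 0.0454] 0.704
side green [376. 216.] [ 0.4436 -0.0222  0.0248] 0.444
side green [363. 161.] [ 0.6394 -0.2518  0.0523] 0.687
side stack 70 (array([0.54348569, 0.0739774 ]), np.float64(8652.756862745098), np.float64(1997.243137254902))
side stack 100 (array([ 0.63409947, -0.01958605]), np.float64(1778.3843137254903), np.float64(1598.7019607843135))
spool [[ 0.44311159 -0.27209457  0.075     ]]
tape [[0.53696189 0.44535465 0.012     ]]
[[ 0.44582664 -0.28221243  0.075     ]]
```

```bash
python3 - <<'E'
from h import *
crops=[]
for n in('top','side'):
    m=bot.camera_model(n);im=cv2.imread(f'pics/{n}0.png');i=im.astype(int)
    W=((np.abs(i[...,1]-i[...,0])+np.abs(i[...,2]-i[...,0])>40)).astype(np.uint8)
    for R,x,y in((.0515,.447,.283),(.0415,.442,-.027),(.0615,.635,.298),(.0715,.638,-.256)):
        cf=lambda a,b:[(a,b,R,0,.018)]
        p=proj(m,[x,y,.01])[0].astype(int); k=np.zeros((400,640),np.uint8);cv2.circle(k,tuple(int(q) for q in p),45,1,-1)
        B=cv2.morphologyEx(W*k,cv2.MORPH_CLOSE,np.ones((5,5))).astype(float)
        v,e,a=fit(m,im,cf,[x,y],bright=B); print(n,R,v.round(4),e,a)
    for lo in(130,150):
        v,e,a=fit(m,im,stack,[.63,-.015],lo); print(n,lo,v.round(4),e,a)
    v=[.628,-.0165]
    p=proj(m,[*v,.06])[0].astype(int);x0,y0=p[0]-40,p[1]-45
    c=cv2.resize(im[y0:y0+90,x0:x0+80],None,fx=5,fy=5,interpolation=cv2.INTER_NEAREST)
    for cc in stack(*v): cv2.polylines(c,[(((cyl(m,*cc)/16.-[x0,y0]+.5)*5)).astype(np.int32)],True,(0,0,255),1)
    crops.append(c)
cv2.imwrite('pics/c1.png',np.hstack(crops))
E
```

```text
top 0.0515 [0.4484 0.2845] 41.23921568627451 1349.035294117647
top 0.0415 [ 0.4431 -0.0289] 31.945098039215686 861.5372549019608
top 0.0615 [0.638  0.2991] 57.964705882352945 1734.1921568627452
top 0.0715 [ 0.6404 -0.2593] 70.54509803921569 2227.6470588235293
top 130 [ 0.6273 -0.0172] 320.3843137254902 1325.6627450980393
top 150 [ 0.627  -0.0168] 424.2549019607843 1325.043137254902
side 0.0515 [0.453  0.2835] 82.0 2047.6980392156863
side 0.0415 [ 0.4489 -0.0305] 83.37254901960785 764.1843137254901
side 0.0615 [0.6436 0.2987] 111.8627450980392 2074.043137254902
side 0.0715 [ 0.6454 -0.2609] 221.91764705882352 1033.3333333333333
side 130 [ 0.6354 -0.0204] 787.6745098039216 1594.8
side 150 [ 0.6364 -0.0208] 750.5333333333333 1592.678431372549
```

View pics/c1.png

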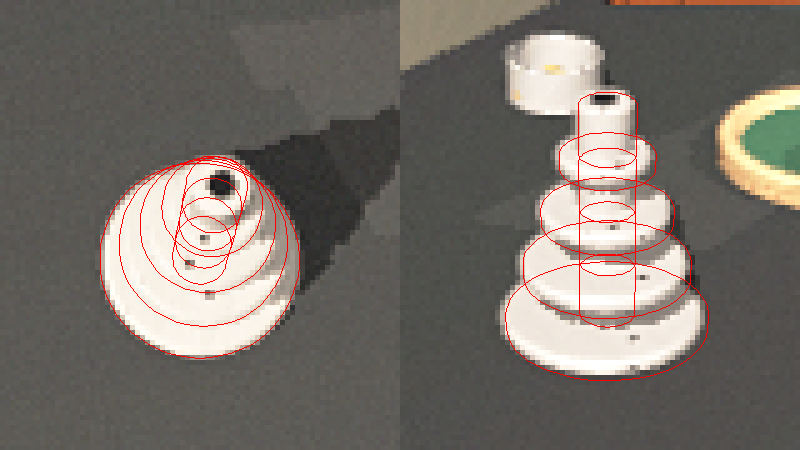

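The pictures show the stack near top pixel (350,172), and four cradles at (248,254), (366,238), (234,186) and (434,154). The spool is at (463,220) and the tape roll at (184,231). The cradle measurements match the sizes given, so I'm moving now. First I'll turn the tool square to the world and start towards the stack.

>>> carry_out(commands=[0,0,0,0.816,1,0,0,0,0.816,1,0,0,0,0.816,1,0,0,0,0.816,1,0,0,0,0.816,1,0.7,-1,0,0,1,0.7,-1,0,0,1,0.7,-1,0,0,1,0.7,-1,0,0,1,0.7,-1,0,0,1], force=15)

```text
clock: 0.93
tcp_pos: [0.3232, -0.4342, 0.222]
tool_rot: [1.0, -0.0, -0.0, -0.0]
ft_force: [0.2, -0.4, 0.2]
opening: 0.0868
grasp_force: 0.0
```

>>> carry_out(commands=[0.7,-1,0,0,1,0.7,-1,0,0,1,0.7,-1,0,0,1,0.7,-1,0,0,1,0.7,-1,0,0,1,0.7,-1,0,0,1,0.7,-1,0,0,1,0.7,-1,0,0,1,0.7,-1,0,0,1,0.7,-1,0,0,1])

```text
clock: 1.77
tcp_pos: [0.5333, -0.1341, 0.2222]
tool_rot: [1.0, -0.0, -0.0, -0.0]
ft_force: [-0.0, -1.1, -0.8]
opening: 0.0867
grasp_force: 0.0
```

>>> carry_out(commands=[0.78,-0.97,0,0,1,0.78,-0.97,0,0,1,0.78,-0.97,0,0,1,0.78,-0.97,0,0,1,0,0,0,0,1,0,0,0,0,1,0,0,0,0,1,0,0,0,0,1,0,0,0,0,1,0,0,0,0,1])

```text
clock: 2.6
tcp_pos: [0.6261, -0.0207, 0.2228]
tool_rot: [1.0, -0.001, 0.0, 0.0]
ft_force: [0.4, 0.5, 0.0]
opening: 0.0872
grasp_force: 0.0
```

```bash
python3 - <<'E'
from h import *
m=bot.camera_model('wrist');im=bot.capture('wrist')
print(bot.read_state()['tcp_pos'],m)
cv2.imwrite('pics/w1.png',im[:,:,::-1])
E
```

```text
[ 0.62613012 -0.02057853  0.22283633] {'camera_matrix': array([[309.70691629,   0.        , 314.79322294],
       [  0.        , 309.70691629, 201.73572685],
       [  0.        ,   0.        ,   1.        ]]), 'cam_to_world': array([[-1.82588913e-03,  9.58285754e-01,  2.85806018e-01,
         7.04753733e-01],
       [-9.99998328e-01, -1.77717441e-03, -4.29820056e-04,
        -2.23051348e-02],
       [ 9.60367048e-05, -2.85806326e-01,  9.58287397e-01,
         3.84411438e-01],
       [ 0.00000000e+00,  0.00000000e+00,  0.00000000e+00,
         1.00000000e+00]])}
```

View pics/w1.png

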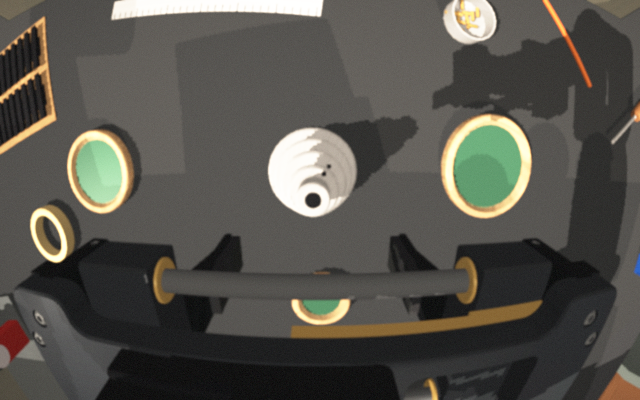

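The wrist view shows the stack between the open fingers, with the top boss at about (313,199). The 90 cradle is at (100,171), the 110 at (487,165) and the 50 at (321,303).

```bash
cat >> h.py <<'E'
_pp=proj
def proj(m,P):
    if 'fish' not in m: return _pp(m,P)
    T=m['cam_to_world'];c=(np.atleast_2d(P)-T[:3,3])@T[:3,:3];K=m['camera_matrix'];x,y,z=c[:,0],-c[:,1],-c[:,2]
    rho=np.hypot(x,y);s=np.arctan2(rho,z)/np.maximum(rho,1e-9)
    return np.c_[K[0,0]*x*s+K[0,2],K[1,1]*y*s+K[1,2]]
def wplane(m,uv,z):
    T=m['cam_to_world'];K=m['camera_matrix'];d=(np.atleast_2d(uv)-K[:2,2])/K[0,0];r=np.linalg.norm(d,axis=1);k=np.sin(r)/np.maximum(r,1e-9)
    d=np.c_[d[:,0]*k,-d[:,1]*k,-np.cos(r)]@T[:3,:3].T
    return T[:3,3]+d*((z-T[2,3])/d[:,2])[:,None]
E
python3 - <<'E'
from h import *
m=bot.camera_model('wrist');m['fish']=1;im=cv2.imread('pics/w1.png');i=im.astype(int)
W=((np.abs(i[...,1]-i[...,0])+np.abs(i[...,2]-i[...,0])>45)).astype(np.uint8)
for R,x,y in((.0615,.638,.299),(.0715,.640,-.259)):
    p=proj(m,[x,y,.01])[0].astype(int);k=np.zeros((400,640),np.uint8);cv2.circle(k,tuple(int(q) for q in p),65,1,-1)
    cs,_=cv2.findContours(cv2.morphologyEx(W*k,cv2.MORPH_CLOSE,np.ones((5,5))),0,cv2.CHAIN_APPROX_NONE);B=np.zeros((400,640),np.uint8);cv2.drawContours(B,[max(cs,key=cv2.contourArea)],-1,1,-1)
    print(R,fit(m,im,lambda a,b:[(a,b,R,0,.018)],[x,y],bright=B.astype(float)))
for lo in(110,140): print(lo,fit(m,im,stack,[.628,-.017],lo))
print('hole top',wplane(m,[(313.5,199.5)],.132))
v=[.628,-.0175];x0,y0=250,120
c=cv2.resize(im[y0:y0+110,x0:x0+125],None,fx=5,fy=5,interpolation=cv2.INTER_NEAREST)
for cc in stack(*v): cv2.polylines(c,[(((cyl(m,*cc)/16.-[x0,y0]+.5)*5)).astype(np.int32)],True,(0,0,255),1)
cv2.imwrite('pics/c2.png',c)
E
```

```text
0.0615 (array([0.64036442, 0.29802116]), np.float64(56.380392156862754), np.float64(3891.7607843137253))
0.0715 (array([ 0.64328453, -0.26072748]), np.float64(58.78823529411765), np.float64(6199.403921568627))
110 (array([ 0.63104387, -0.01796837]), np.float64(316.65882352941173), np.float64(6246.5921568627455))
140 (array([ 0.63131147, -0.01854657]), np.float64(609.6705882352942), np.float64(6229.933333333333))
hole top [[ 0.63154437 -0.02097808  0.132     ]]
```

View pics/c2.png

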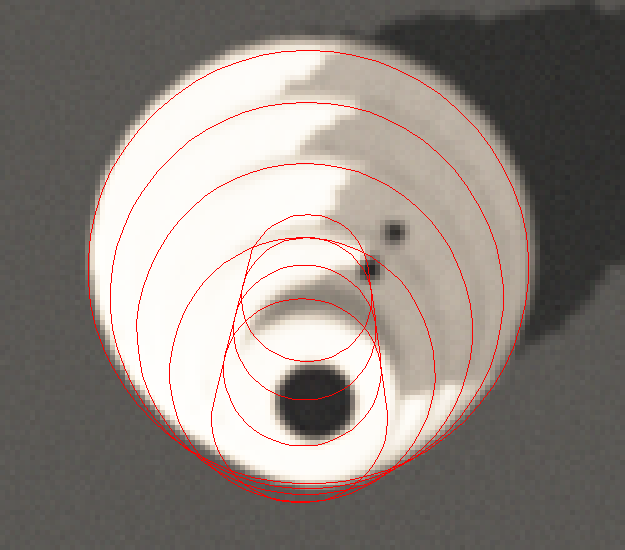

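The top boss sits at about (0.631, -0.021). I'm lowering the tool around it, with the fingertips going to about z = 0.109.

>>> carry_out(commands=[0.15,0,0.5,0,0.6,0,0,0.5,0,0.6,0,0,0.5,0,0.6,0,0,0.5,0,0.6,0,0,0.5,0,0.6,0,0,0.5,0,0.6,0,0,0.4,0,0.6,0,0,0.3,0,0.6,0,0,0.1,0,0.6,0,0,0,0,0.6])

```text
clock: 3.48
tcp_pos: [0.6303, -0.0196, 0.1073]
tool_rot: [1.0, -0.0, -0.001, -0.0]
ft_force: [0.7, 0.3, 0.7]
opening: 0.0526
grasp_force: 0.0
```

```bash
python3 - <<'E'
from h import *
m=bot.camera_model('wrist');im=bot.capture('wrist')
print(bot.read_state()['tcp_pos'])
cv2.imwrite('pics/w2.png',cv2.resize(im[170:370,150:480,::-1],None,fx=2,fy=2))
E
```

```text
[ 0.63098803 -0.0196227   0.10839647]
```

View pics/w2.png

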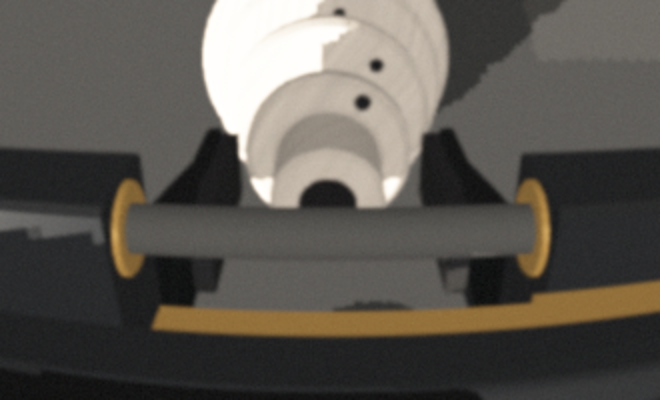

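The wrist view shows the fingers centred on the boss, with the hole at column 329 and the fingers at 238 and 422. I'm closing gently.

>>> carry_out(commands=[0,0,0,0,0.5,0,0,0,0,0.45,0,0,0,0,0.4,0,0,0,0,0.37,0,0,0,0,0.35,0,0,0,0,0.33,0,0,0,0,0.3,0,0,0,0,0.25,0,0,0,0,0.2,0,0,0,0,0.2], force=15)

```text
clock: 4.37
tcp_pos: [0.6311, -0.0194, 0.1087]
tool_rot: [1.0, -0.0, 0.0, -0.0]
ft_force: [-1.0, 1.6, 1.7]
opening: 0.0296
grasp_force: 15.0
```

>>> carry_out(commands=[0,0,-0.1,0,0.2,0,0,-0.2,0,0.2,0,0,-0.3,0,0.2,0,0,-0.4,0,0.2,0,0,-0.4,0,0.2,0,0,-0.4,0,0.2,0,0,-0.4,0,0.2,0,0,-0.3,0,0.2,0,0,-0.2,0,0.2,0,0,-0.1,0,0.2])

```text
clock: 5.2
tcp_pos: [0.6316, -0.0196, 0.1943]
tool_rot: [1.0, -0.0, 0.001, 0.0]
ft_force: [0.4, 0.0, -0.5]
opening: 0.0295
grasp_force: 15.0
```

>>> carry_out(commands=[-0.3,0.05,0,0,0.2,-0.6,0.05,0,0,0.2,-0.8,0.05,0,0,0.2,-0.9,0.05,0,0,0.2,-0.9,0.05,0,0,0.2,-0.9,0.05,0,0,0.2,-0.8,0.02,0,0,0.2,-0.6,0,0,0,0.2,-0.3,0,0,0,0.2,-0.1,0,0,0,0.2])

```text
clock: 6.03
tcp_pos: [0.4432, -0.029, 0.1919]
tool_rot: [1.0, -0.0, -0.0, -0.0]
ft_force: [0.8, -0.7, 0.2]
opening: 0.0299
grasp_force: 15.0
```

```bash
python3 - <<'E'
from h import *
t=bot.capture('top');s=bot.capture('side');w=bot.capture('wrist')
print(bot.read_state()['tcp_pos'])
o=np.vstack([np.hstack([cv2.resize(t[110:260,300:500],(400,300)),cv2.resize(s[90:240,270:470],(400,300))]),cv2.resize(w[150:400,40:600],(800,300))])
cv2.imwrite('pics/a3.png',o[:,:,::-1])
E
```

```text
[ 0.44545381 -0.02921457  0.19263789]
```

View pics/a3.png

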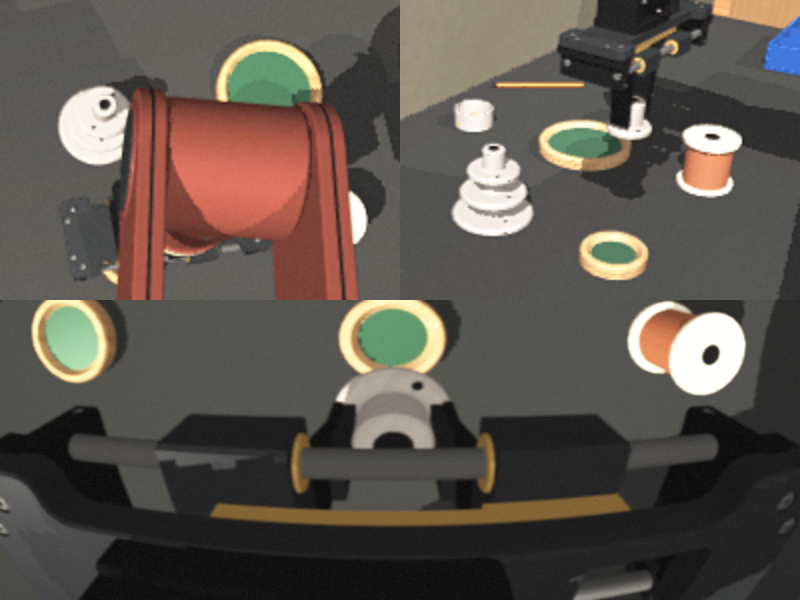

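The wrist view shows the held 50 plate's boss (column 394) in line with the 50 cradle behind it (393). The three plates left in the stack are undisturbed. Lowering now.

>>> carry_out(commands=[0,0,0.3,0,0.2,0,0,0.6,0,0.2,0,0,0.7,0,0.2,0,0,0.7,0,0.2,0,0,0.7,0,0.2,0,0,0.7,0,0.2,0,0,0.6,0,0.2,0,0,0.5,0,0.2,0,0,0.3,0,0.2,0,0,0.2,0,0.2])

```text
clock: 7.02
tcp_pos: [0.4442, -0.0288, 0.0317]
tool_rot: [1.0, -0.0, -0.001, -0.0]
ft_force: [-0.3, -0.4, -0.6]
opening: 0.0293
grasp_force: 15.0
```

>>> carry_out(commands=[0,0,0.05,0,0.2,0,0,0.05,0,0.2,0,0,0.05,0,0.2,0,0,0.05,0,0.2,0,0,0,0,0.2,0,0,0,0,0.2,0,0,0,0,0.2,0,0,0,0,0.2,0,0,0,0,0.2,0,0,0,0,0.2])

```text
clock: 7.85
tcp_pos: [0.445, -0.0291, 0.0276]
tool_rot: [1.0, -0.0, 0.0, 0.0]
ft_force: [-0.1, 0.6, -0.5]
opening: 0.0294
grasp_force: 15.0
```

>>> carry_out(commands=[0,0,0.03,0,0.2,0,0,0.03,0,0.2,0,0,0.03,0,0.2,0,0,0.03,0,0.2,0,0,0.02,0,0.2,0,0,0,0,0.2,0,0,0,0,0.2,0,0,0,0,0.2,0,0,0,0,0.2,0,0,0,0,0.2])

```text
clock: 8.68
tcp_pos: [0.445, -0.0291, 0.0234]
tool_rot: [1.0, -0.0, 0.0, 0.0]
ft_force: [0.2, -0.2, -0.1]
opening: 0.0293
grasp_force: 15.0
```

>>> carry_out(commands=[0,0,0.02,0,0.2,0,0,0.02,0,0.2,0,0,0,0,0.2,0,0,0,0,0.2,0,0,0,0,0.2,0,0,0,0,0.2,0,0,0,0,0.2,0,0,0,0,0.2,0,0,0,0,0.2,0,0,0,0,0.2])

```text
clock: 9.52
tcp_pos: [0.4451, -0.0291, 0.0227]
tool_rot: [1.0, -0.0, 0.0, -0.0]
ft_force: [-2.1, 0.3, 5.4]
opening: 0.0297
grasp_force: 15.0
```

The plate touched the floor at TCP z = 0.0227, as predicted. I'm releasing it and rising.

>>> carry_out(commands=[0,0,0,0,0.36,0,0,0,0,0.4,0,0,0,0,0.5,0,0,0,0,0.6,0,0,0,0,0.6,0,0,0,0,0.6,0,0,-0.1,0,0.6,0,0,-0.3,0,0.6,0,0,-0.5,0,0.6,0,0,-0.8,0,0.6])

```text
clock: 10.35
tcp_pos: [0.4432, -0.0287, 0.0725]
tool_rot: [1.0, -0.0, -0.002, -0.0]
ft_force: [0.5, -0.4, -0.0]
opening: 0.052
grasp_force: 0.0
```

>>> carry_out(commands=[0,0,-0.8,0,0.6,0,0,-0.8,0,0.6,0,0,-0.7,0,0.6,0.5,0,-0.5,0,0.6,0.9,0,0,0,0.6,0.9,-0.1,0,0,0.6,0.9,-0.1,0,0,0.6,0.9,-0.1,0,0,0.6,0.9,0,0,0,0.6,0.8,0,0,0,0.6])

```text
clock: 11.18
tcp_pos: [0.6206, -0.0199, 0.158]
tool_rot: [1.0, 0.0, 0.0, 0.0]
ft_force: [0.8, 0.3, 1.4]
opening: 0.052
grasp_force: 0.0
```

```bash
python3 - <<'E'
from h import *
t=bot.capture('top');s=bot.capture('side');w=bot.capture('wrist');m=bot.camera_model('wrist');m['fish']=1
print(bot.read_state()['tcp_pos'],proj(m,[.6305,-.021,.1]))
cv2.imwrite('pics/w4raw.png',w[:,:,::-1])
o=np.vstack([np.hstack([cv2.resize(t[110:260,300:500],(400,300)),cv2.resize(s[90:240,270:470],(400,300))]),cv2.resize(w[150:400,40:600],(800,300))])
cv2.imwrite('pics/a4.png',o[:,:,::-1])
E
```

```text
[ 0.61984959 -0.02014246  0.15734976] [[313.95642905 205.25930418]]
```

View pics/a4.png

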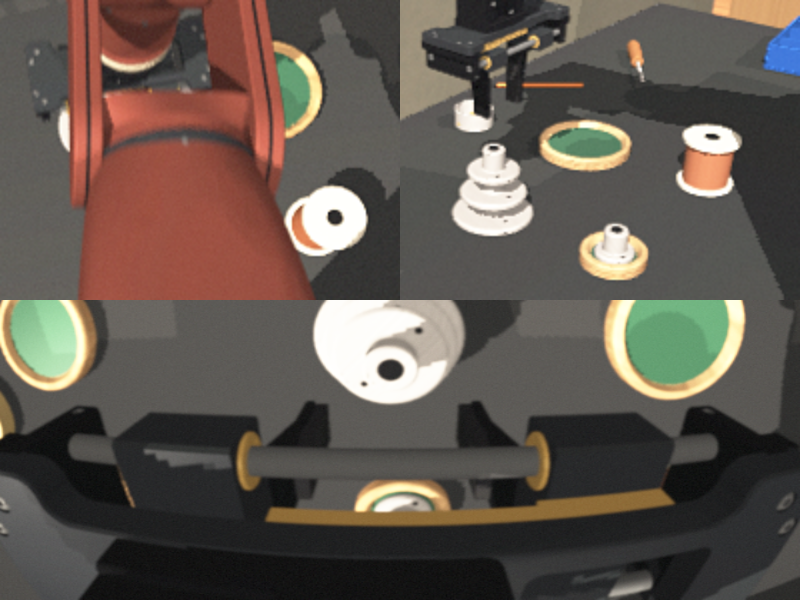

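The 50 plate lies flat and centred in its cradle (side crop at 614,250). The next boss hole is at about raw (313.7, 208), so the 70 plate's boss is at about (0.629, -0.0195). I'm descending on it.

>>> carry_out(commands=[0.3,-0.02,0.3,0,0.6,0,0,0.4,0,0.6,0,0,0.4,0,0.6,0,0,0.4,0,0.6,0,0,0.4,0,0.6,0,0,0.4,0,0.6,0,0,0.25,0,0.6,0,0,0.1,0,0.6,0,0,0,0,0.6,0,0,0,0,0.6])

```text
clock: 12.17
tcp_pos: [0.6281, -0.0196, 0.0778]
tool_rot: [1.0, -0.0, 0.0, 0.0]
ft_force: [-0.0, 0.4, -0.6]
opening: 0.0525
grasp_force: 0.0
```

>>> carry_out(commands=[0,0,0,0,0.5,0,0,0,0,0.45,0,0,0,0,0.4,0,0,0,0,0.37,0,0,0,0,0.35,0,0,0,0,0.33,0,0,0,0,0.3,0,0,0,0,0.25,0,0,0,0,0.2,0,0,0,0,0.2], force=20)

```text
clock: 13.0
tcp_pos: [0.6281, -0.0195, 0.0778]
tool_rot: [1.0, -0.0, 0.0, -0.0]
ft_force: [0.0, 0.3, 1.2]
opening: 0.0292
grasp_force: 20.0
```

>>> carry_out(commands=[0,0,-0.1,0,0.2,0,0,-0.2,0,0.2,0,0,-0.3,0,0.2,0,0,-0.5,0,0.2,0,0,-0.5,0,0.2,0,0,-0.5,0,0.2,0,0,-0.4,0,0.2,0,0,-0.3,0,0.2,-0.1,-0.2,-0.1,0,0.2,-0.2,-0.4,0,0,0.2])

```text
clock: 13.83
tcp_pos: [0.6197, -0.0021, 0.1658]
tool_rot: [1.0, -0.001, 0.001, 0.0]
ft_force: [0.5, 0.5, -0.9]
opening: 0.0295
grasp_force: 20.0
```

>>> carry_out(commands=[-0.5,-0.8,0,0,0.2,-0.6,-1,0,0,0.2,-0.6,-1,0,0,0.2,-0.6,-1,0,0,0.2,-0.6,-1,0,0,0.2,-0.6,-1,0,0,0.2,-0.6,-1,0,0,0.2,-0.6,-1,0,0,0.2,-0.5,-0.8,0,0,0.2,-0.3,-0.5,0,0,0.2])

```text
clock: 14.67
tcp_pos: [0.4503, 0.2742, 0.1633]
tool_rot: [1.0, 0.001, -0.001, -0.0]
ft_force: [-0.7, 0.8, -1.9]
opening: 0.0298
grasp_force: 20.0
```

>>> carry_out(commands=[-0.1,-0.3,0,0,0.2,0,-0.1,0,0,0.2,0,0,0,0,0.2,0,0,0,0,0.2,0,0,0,0,0.2,0,0,0,0,0.2,0,0,0,0,0.2,0,0,0,0,0.2,0,0,0,0,0.2,0,0,0,0,0.2])

```text
clock: 15.5
tcp_pos: [0.4512, 0.2833, 0.1647]
tool_rot: [1.0, -0.0, 0.0, -0.0]
ft_force: [-0.2, 0.8, -0.8]
opening: 0.0294
grasp_force: 20.0
```

```bash
python3 - <<'E'
from h import *
t=bot.capture('top');s=bot.capture('side');w=bot.capture('wrist')
print(bot.read_state()['tcp_pos'])
o=np.vstack([np.hstack([cv2.resize(t[110:300,130:370],(400,300)),cv2.resize(s[160:350,180:420],(400,300))]),cv2.resize(w[150:400,40:600],(800,300))])
cv2.imwrite('pics/a5.png',o[:,:,::-1])
E
```

```text
[0.45105113 0.28345906 0.16466039]
```

View pics/a5.png

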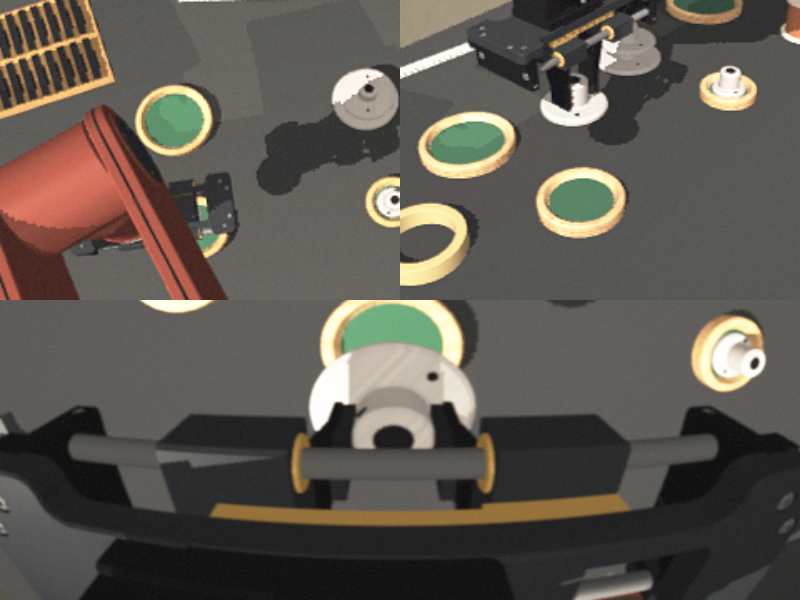

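The 70 plate is held level and lines up with its cradle in the wrist view (columns 393 and 392). Lowering now.

>>> carry_out(commands=[0,0,0.3,0,0.2,0,0,0.6,0,0.2,0,0,0.7,0,0.2,0,0,0.7,0,0.2,0,0,0.7,0,0.2,0,0,0.6,0,0.2,0,0,0.4,0,0.2,0,0,0.25,0,0.2,0,0,0.1,0,0.2,0,0,0.05,0,0.2])

```text
clock: 16.48
tcp_pos: [0.4511, 0.2835, 0.0324]
tool_rot: [1.0, -0.0, -0.0, 0.0]
ft_force: [0.1, -0.2, -1.1]
opening: 0.0296
grasp_force: 20.0
```

>>> carry_out(commands=[0,0,0.05,0,0.2,0,0,0.05,0,0.2,0,0,0.03,0,0.2,0,0,0.02,0,0.2,0,0,0,0,0.2,0,0,0,0,0.2,0,0,0,0,0.2,0,0,0,0,0.2,0,0,0,0,0.2,0,0,0,0,0.2])

```text
clock: 17.32
tcp_pos: [0.4511, 0.2835, 0.0282]
tool_rot: [1.0, -0.0, 0.0, -0.0]
ft_force: [0.3, 0.9, -1.0]
opening: 0.0295
grasp_force: 20.0
```

>>> carry_out(commands=[0,0,0.03,0,0.2,0,0,0.03,0,0.2,0,0,0.03,0,0.2,0,0,0.02,0,0.2,0,0,0.02,0,0.2,0,0,0,0,0.2,0,0,0,0,0.2,0,0,0,0,0.2,0,0,0,0,0.2,0,0,0,0,0.2])

```text
clock: 18.15
tcp_pos: [0.4511, 0.2835, 0.0243]
tool_rot: [1.0, -0.0, 0.0, -0.0]
ft_force: [-1.3, 0.4, -0.6]
opening: 0.0295
grasp_force: 20.0
```

>>> carry_out(commands=[0,0,0.02,0,0.2,0,0,0.01,0,0.2,0,0,0,0,0.2,0,0,0,0,0.2,0,0,0,0,0.2,0,0,0,0,0.2,0,0,0,0,0.2,0,0,0,0,0.2,0,0,0,0,0.2,0,0,0,0,0.2])

```text
clock: 18.98
tcp_pos: [0.4512, 0.2836, 0.0238]
tool_rot: [1.0, -0.0, 0.0, -0.0]
ft_force: [-1.9, -0.0, 4.9]
opening: 0.0293
grasp_force: 20.0
```

It touched down at the predicted height. Releasing, rising and going back to the stack.

>>> carry_out(commands=[0,0,0,0,0.36,0,0,0,0,0.4,0,0,0,0,0.5,0,0,0,0,0.6,0,0,0,0,0.6,0,0,0,0,0.6,0,0,-0.1,0,0.6,0,0,-0.3,0,0.6,0,0,-0.5,0,0.6,0,0,-0.8,0,0.6])

```text
clock: 19.82
tcp_pos: [0.4494, 0.2827, 0.0735]
tool_rot: [1.0, -0.0, -0.002, 0.001]
ft_force: [-0.3, 0.0, -0.3]
opening: 0.0521
grasp_force: 0.0
```

>>> carry_out(commands=[0,0,-0.8,0,0.6,0,0,-0.7,0,0.6,0.1,0.2,-0.4,0,0.6,0.3,0.6,-0.1,0,0.6,0.6,1,0,0,0.6,0.6,1,0,0,0.6,0.6,1,0,0,0.6,0.6,1,0,0,0.6,0.6,1,0,0,0.6,0.6,1,0,0,0.6])

```text
clock: 20.65
tcp_pos: [0.5715, 0.0774, 0.1346]
tool_rot: [1.0, -0.0, 0.0, 0.0]
ft_force: [1.0, 0.4, 0.3]
opening: 0.0521
grasp_force: 0.0
```

>>> carry_out(commands=[0.6,1,0,0,0.6,0.6,1,0,0,0.6,0.4,0.8,0,0,0.6,0.1,0.5,0,0,0.6,0,0,0,0,0.6,0,0,0,0,0.6,0,0,0,0,0.6,0,0,0,0,0.6,0,0,0,0,0.6,0,0,0,0,0.6])

```text
clock: 21.48
tcp_pos: [0.6217, -0.0184, 0.1345]
tool_rot: [1.0, 0.001, 0.0, -0.0]
ft_force: [0.1, 0.1, 0.4]
opening: 0.0522
grasp_force: 0.0
```

```bash
python3 - <<'E'
from h import *
s=bot.capture('side');m=bot.camera_model('wrist');m['fish']=1;w=bot.capture('wrist');p=proj(m,[.6305,-.021,.068])[0]
print(bot.read_state()['tcp_pos'],p)
i=w.max(2).astype(int);x0,y0=p.round().astype(int)-14;sub=(i[y0:y0+28,x0:x0+28]<90).astype(np.uint8)
n,l,st,c=cv2.connectedComponentsWithStats(sub);print([(st[k][4],(c[k]+[x0,y0]).round(1),wplane(m,[c[k]+[x0,y0]],.068).round(4)) for k in range(1,n)])
o=np.vstack([np.hstack([cv2.resize(s[90:240,270:470],(400,300)),cv2.resize(s[160:350,180:420],(400,300))]),cv2.resize(w[150:400,40:600],(800,300))])
cv2.imwrite('pics/a6.png',o[:,:,::-1])
E
```

```text
[ 0.62182345 -0.01877744  0.13445343] [316.01120382 204.16133928]
[(np.int32(197), array([314.6, 204. ]), array([[ 0.6306, -0.0199,  0.068 ]]))]
```

View pics/a6.png

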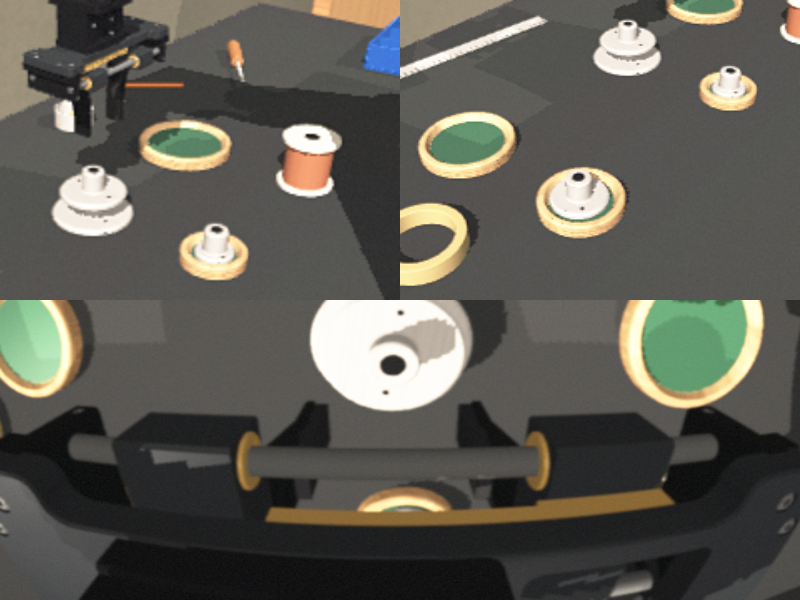

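The 70 plate is seated flat (side crop at 580,200). The next hole is at (0.6306, -0.0199). Descending on the 90 plate.

>>> carry_out(commands=[0.27,0,0.4,0,0.6,0,0,0.5,0,0.6,0,0,0.5,0,0.6,0,0,0.5,0,0.6,0,0,0.4,0,0.6,0,0,0.35,0,0.6,0,0,0.2,0,0.6,0,0,0.1,0,0.6,0,0,0,0,0.6,0,0,0,0,0.6])

```text
clock: 22.42
tcp_pos: [0.6305, -0.0196, 0.0464]
tool_rot: [1.0, -0.0, 0.0, 0.0]
ft_force: [0.8, 0.1, -0.4]
opening: 0.0521
grasp_force: 0.0
```

>>> carry_out(commands=[0,0,0,0,0.5,0,0,0,0,0.45,0,0,0,0,0.4,0,0,0,0,0.37,0,0,0,0,0.35,0,0,0,0,0.33,0,0,0,0,0.3,0,0,0,0,0.25,0,0,0,0,0.2,0,0,0,0,0.2], force=25)

```text
clock: 23.25
tcp_pos: [0.6302, -0.0193, 0.0461]
tool_rot: [1.0, -0.0, 0.0, -0.0]
ft_force: [-0.4, 1.5, 2.4]
opening: 0.0292
grasp_force: 25.0
```

>>> carry_out(commands=[0,0,-0.1,0,0.2,0,0,-0.2,0,0.2,0,0,-0.3,0,0.2,0,0,-0.5,0,0.2,0,0,-0.5,0,0.2,0,0,-0.5,0,0.2,0,0,-0.4,0,0.2,0,0,-0.3,0,0.2,0,-0.2,-0.1,0,0.2,0,-0.4,0,0,0.2])

```text
clock: 24.08
tcp_pos: [0.6308, -0.0022, 0.1341]
tool_rot: [1.0, -0.001, 0.001, 0.0]
ft_force: [0.3, 0.8, -1.1]
opening: 0.0297
grasp_force: 25.0
```

>>> carry_out(commands=[0.03,-0.8,0,0,0.2,0.05,-1,0,0,0.2,0.05,-1,0,0,0.2,0.05,-1,0,0,0.2,0.05,-1,0,0,0.2,0.05,-1,0,0,0.2,0.05,-1,0,0,0.2,0,-1,0,0,0.2,0,-0.8,0,0,0.2,0,-0.6,0,0,0.2])

```text
clock: 24.92
tcp_pos: [0.6381, 0.278, 0.1311]
tool_rot: [1.0, 0.001, -0.001, -0.0]
ft_force: [-0.3, -0.5, -1.6]
opening: 0.0297
grasp_force: 25.0
```

>>> carry_out(commands=[0,-0.4,0,0,0.2,0,-0.2,0,0,0.2,0,-0.1,0,0,0.2,0,0,0,0,0.2,0,0,0,0,0.2,0,0,0,0,0.2,0,0,0,0,0.2,0,0,0,0,0.2,0,0,0,0,0.2,0,0,0,0,0.2])

```text
clock: 25.75
tcp_pos: [0.6402, 0.2951, 0.133]
tool_rot: [1.0, -0.0, 0.0, -0.0]
ft_force: [-0.0, 0.2, -0.8]
opening: 0.0294
grasp_force: 25.0
```

>>> carry_out(commands=[0,-0.12,0,0,0.2,0,0,0.3,0,0.2,0,0,0.6,0,0.2,0,0,0.7,0,0.2,0,0,0.6,0,0.2,0,0,0.5,0,0.2,0,0,0.35,0,0.2,0,0,0.2,0,0.2,0,0,0.1,0,0.2,0,0,0.05,0,0.2])

```text
clock: 26.58
tcp_pos: [0.6403, 0.2991, 0.0308]
tool_rot: [1.0, -0.0, 0.0, -0.0]
ft_force: [0.0, -0.7, -1.2]
opening: 0.0293
grasp_force: 25.0
```

>>> carry_out(commands=[0,0,0.03,0,0.2,0,0,0.03,0,0.2,0,0,0,0,0.2,0,0,0,0,0.2,0,0,0,0,0.2,0,0,0,0,0.2,0,0,0,0,0.2,0,0,0,0,0.2,0,0,0,0,0.2,0,0,0,0,0.2])

```text
clock: 27.42
tcp_pos: [0.64, 0.299, 0.029]
tool_rot: [1.0, -0.0, -0.0, 0.0]
ft_force: [0.4, 0.7, -0.9]
opening: 0.0296
grasp_force: 25.0
```

>>> carry_out(commands=[0,0,0.03,0,0.2,0,0,0.03,0,0.2,0,0,0.03,0,0.2,0,0,0.03,0,0.2,0,0,0.02,0,0.2,0,0,0.01,0,0.2,0,0,0,0,0.2,0,0,0,0,0.2,0,0,0,0,0.2,0,0,0,0,0.2])

```text
clock: 28.25
tcp_pos: [0.6401, 0.2991, 0.0246]
tool_rot: [1.0, -0.0, 0.0, -0.0]
ft_force: [0.2, -0.5, -1.7]
opening: 0.0295
grasp_force: 25.0
```

>>> carry_out(commands=[0,0,0.02,0,0.2,0,0,0.01,0,0.2,0,0,0,0,0.2,0,0,0,0,0.2,0,0,0,0,0.2,0,0,0,0,0.2,0,0,0,0,0.2,0,0,0,0,0.2,0,0,0,0,0.2,0,0,0,0,0.2])

```text
clock: 29.08
tcp_pos: [0.6402, 0.2991, 0.0241]
tool_rot: [1.0, -0.0, 0.0, -0.0]
ft_force: [-2.3, -0.1, 5.4]
opening: 0.0294
grasp_force: 25.0
```

Contact again at the predicted height. Releasing and returning for the last plate.

>>> carry_out(commands=[0,0,0,0,0.36,0,0,0,0,0.4,0,0,0,0,0.5,0,0,0,0,0.6,0,0,0,0,0.6,0,0,0,0,0.6,0,0,-0.1,0,0.6,0,0,-0.3,0,0.6,0,0,-0.5,0,0.6,0,0,-0.8,0,0.6])

```text
clock: 29.92
tcp_pos: [0.6385, 0.2985, 0.0737]
tool_rot: [1.0, -0.0, -0.002, 0.001]
ft_force: [-0.3, -0.1, 0.4]
opening: 0.0519
grasp_force: 0.0
```

>>> carry_out(commands=[0,0,-0.6,0,0.6,0,0,-0.4,0,0.6,-0.1,0.2,-0.2,0,0.6,-0.1,0.6,0,0,0.6,-0.1,1,0,0,0.6,-0.1,1,0,0,0.6,-0.1,1,0,0,0.6,-0.1,1,0,0,0.6,-0.1,1,0,0,0.6,0,1,0,0,0.6])

```text
clock: 30.75
tcp_pos: [0.6175, 0.0934, 0.1103]
tool_rot: [1.0, -0.0, -0.001, 0.0]
ft_force: [-0.7, 0.5, 0.3]
opening: 0.0524
grasp_force: 0.0
```

>>> carry_out(commands=[0,1,0,0,0.6,0,1,0,0,0.6,0,1,0,0,0.6,0,0.6,0,0,0.6,0,0.2,0,0,0.6,0,0,0,0,0.6,0,0,0,0,0.6,0,0,0,0,0.6,0,0,0,0,0.6,0,0,0,0,0.6])

```text
clock: 31.58
tcp_pos: [0.6189, -0.0176, 0.1106]
tool_rot: [1.0, 0.001, -0.0, -0.0]
ft_force: [-0.7, 0.7, 0.6]
opening: 0.0524
grasp_force: 0.0
```

```bash
python3 - <<'E'
from h import *
s=bot.capture('side');m=bot.camera_model('wrist');m['fish']=1;w=bot.capture('wrist');p=proj(m,[.6305,-.021,.036])[0]
print(bot.read_state()['tcp_pos'],p)
i=w.max(2).astype(int);x0,y0=p.round().astype(int)-14;sub=(i[y0:y0+28,x0:x0+28]<90).astype(np.uint8)
n,l,st,c=cv2.connectedComponentsWithStats(sub);print([(st[k][4],(c[k]+[x0,y0]).round(1),wplane(m,[c[k]+[x0,y0]],.036).round(4)) for k in range(1,n)])
o=np.vstack([np.hstack([cv2.resize(s[90:240,270:470],(400,300)),cv2.resize(s[160:350,180:420],(400,300))]),cv2.resize(w[150:400,40:600],(800,300))])
cv2.imwrite('pics/a7.png',o[:,:,::-1])
E
```

```text
[ 0.61893373 -0.01798175  0.11059536] [316.98563316 197.70870404]
[(np.int32(194), array([314.5, 197. ]), array([[ 0.6311, -0.019 ,  0.036 ]]))]
```

View pics/a7.png

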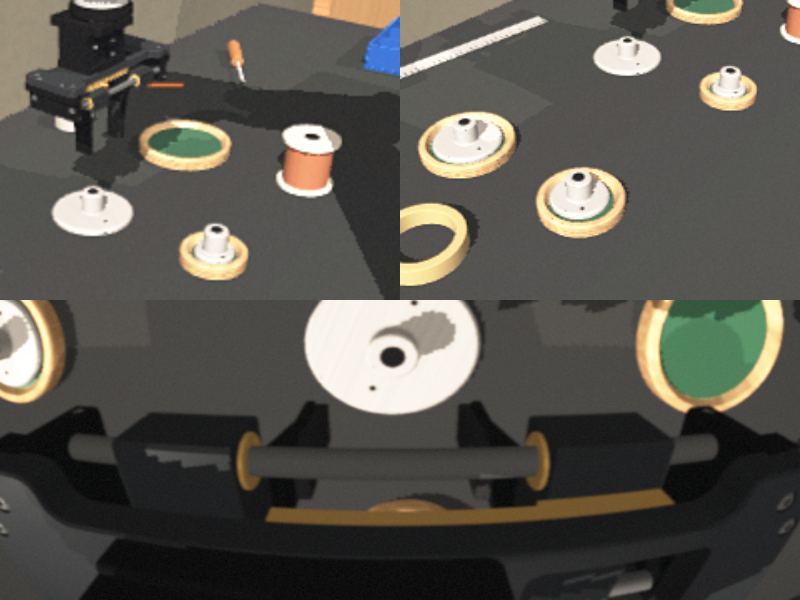

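The 50, 70 and 90 plates are all seated flat. The 110 plate's hole is at (0.631, -0.019), so I'm descending on it.

>>> carry_out(commands=[0.38,0,0.4,0,0.6,0,0,0.5,0,0.6,0,0,0.6,0,0.6,0,0,0.6,0,0.6,0,0,0.5,0,0.6,0,0,0.35,0,0.6,0,0,0.17,0,0.6,0,0,0.1,0,0.6,0,0,0,0,0.6,0,0,0,0,0.6])

```text
clock: 32.52
tcp_pos: [0.631, -0.019, 0.0149]
tool_rot: [1.0, -0.0, 0.001, 0.0]
ft_force: [0.3, -1.0, 0.4]
opening: 0.0521
grasp_force: 0.0
```

>>> carry_out(commands=[0,0,0,0,0.5,0,0,0,0,0.45,0,0,0,0,0.4,0,0,0,0,0.37,0,0,0,0,0.35,0,0,0,0,0.33,0,0,0,0,0.3,0,0,0,0,0.25,0,0,0,0,0.2,0,0,0,0,0.2], force=30)

```text
clock: 33.35
tcp_pos: [0.6305, -0.0185, 0.0143]
tool_rot: [1.0, -0.0, 0.0, -0.0]
ft_force: [-1.1, 3.8, 3.2]
opening: 0.0293
grasp_force: 30.0
```

>>> carry_out(commands=[0,0,-0.1,0,0.2,0,0,-0.2,0,0.2,0,0,-0.3,0,0.2,0,0,-0.5,0,0.2,0,0,-0.5,0,0.2,0,0,-0.5,0,0.2,0,0,-0.4,0,0.2,0,0,-0.3,0,0.2,0,0.2,-0.1,0,0.2,0,0.4,0,0,0.2])

```text
clock: 34.18
tcp_pos: [0.6309, -0.0367, 0.1022]
tool_rot: [1.0, 0.001, 0.001, 0.0]
ft_force: [0.1, -0.1, -2.2]
opening: 0.0292
grasp_force: 30.0
```

>>> carry_out(commands=[0.06,0.7,0,0,0.2,0.06,1,0,0,0.2,0.06,1,0,0,0.2,0.06,1,0,0,0.2,0.06,1,0,0,0.2,0.06,1,0,0,0.2,0.06,0.8,0,0,0.2,0,0.5,0,0,0.2,0,0.3,0,0,0.2,0,0.1,0,0,0.2])

```text
clock: 35.02
tcp_pos: [0.642, -0.2605, 0.1]
tool_rot: [1.0, -0.001, -0.001, -0.0]
ft_force: [-0.1, 0.3, -2.5]
opening: 0.0295
grasp_force: 30.0
```

>>> carry_out(commands=[0,0,0,0,0.2,0,0,0,0,0.2,0,0,0,0,0.2,0,0,0,0,0.2,0,0,0,0,0.2,0,0,0,0,0.2,0,0,0,0,0.2,0,0,0,0,0.2,0,0,0,0,0.2,0,0,0,0,0.2])

```text
clock: 35.85
tcp_pos: [0.6429, -0.259, 0.1011]
tool_rot: [1.0, -0.0, 0.0, 0.0]
ft_force: [-0.0, 0.6, -2.6]
opening: 0.0295
grasp_force: 30.0
```

Down from 0.101 to about 0.029, slowing at the end.

>>> carry_out(commands=[0,0.02,0.2,0,0.2,0,0,0.4,0,0.2,0,0,0.5,0,0.2,0,0,0.45,0,0.2,0,0,0.35,0,0.2,0,0,0.2,0,0.2,0,0,0.1,0,0.2,0,0,0.1,0,0.2,0,0,0.05,0,0.2,0,0,0.05,0,0.2])

```text
clock: 36.68
tcp_pos: [0.6434, -0.2598, 0.0296]
tool_rot: [1.0, -0.0, 0.001, 0.0]
ft_force: [-0.3, -0.7, -2.2]
opening: 0.0293
grasp_force: 30.0
```

>>> carry_out(commands=[0,0,0,0,0.2,0,0,0,0,0.2,0,0,0,0,0.2,0,0,0,0,0.2,0,0,0,0,0.2,0,0,0,0,0.2,0,0,0,0,0.2,0,0,0,0,0.2,0,0,0,0,0.2,0,0,0,0,0.2])

```text
clock: 37.52
tcp_pos: [0.6429, -0.2596, 0.029]
tool_rot: [1.0, -0.0, 0.0, 0.0]
ft_force: [-1.0, -0.4, -3.0]
opening: 0.0289
grasp_force: 30.0
```

>>> carry_out(commands=[0,0,0.03,0,0.2,0,0,0.03,0,0.2,0,0,0.03,0,0.2,0,0,0.03,0,0.2,0,0,0.02,0,0.2,0,0,0.01,0,0.2,0,0,0,0,0.2,0,0,0,0,0.2,0,0,0,0,0.2,0,0,0,0,0.2])

```text
clock: 38.35
tcp_pos: [0.6429, -0.2596, 0.0246]
tool_rot: [1.0, -0.0, 0.0, 0.0]
ft_force: [1.4, 0.1, -2.3]
opening: 0.029
grasp_force: 30.0
```

>>> carry_out(commands=[0,0,0.02,0,0.2,0,0,0.01,0,0.2,0,0,0,0,0.2,0,0,0,0,0.2,0,0,0,0,0.2,0,0,0,0,0.2,0,0,0,0,0.2,0,0,0,0,0.2,0,0,0,0,0.2,0,0,0,0,0.2])

```text
clock: 39.18
tcp_pos: [0.643, -0.2596, 0.0243]
tool_rot: [1.0, -0.0, 0.0, 0.0]
ft_force: [-3.4, 0.4, 6.3]
opening: 0.0295
grasp_force: 30.0
```

The last plate has touched down. Releasing, rising, and moving the arm back to clear the view.

>>> carry_out(commands=[0,0,0,0,0.36,0,0,0,0,0.4,0,0,0,0,0.5,0,0,0,0,0.6,0,0,0,0,0.6,0,0,0,0,0.6,0,0,-0.1,0,0.6,0,0,-0.3,0,0.6,0,0,-0.5,0,0.6,0,0,-0.8,0,0.6])

```text
clock: 40.02
tcp_pos: [0.6414, -0.2588, 0.0738]
tool_rot: [1.0, -0.0, -0.002, -0.001]
ft_force: [-1.0, 0.8, -0.9]
opening: 0.052
grasp_force: 0.0
```

>>> carry_out(commands=[0,0,-1,0,0.6,0,0,-1,0,0.6,0,0,-1,0,0.6,0,0,-1,0,0.6,0,0,-0.7,0,0.6,-0.5,0.5,0,0,0.6,-0.8,0.8,0,0,0.6,-0.8,0.8,0,0,0.6,-0.8,0.8,0,0,0.6,-0.8,0.8,0,0,0.6])

```text
clock: 40.85
tcp_pos: [0.5311, -0.3715, 0.2179]
tool_rot: [1.0, 0.0, 0.001, 0.001]
ft_force: [-0.2, 0.3, 0.7]
opening: 0.0525
grasp_force: 0.0
```

>>> carry_out(commands=[-0.8,0.8,0,0,0.6,-0.8,0.8,0,0,0.6,-0.8,0.8,0,0,0.6,-0.8,0.8,0,0,0.6,-0.8,0.8,0,0,0.6,-0.8,0.8,0,0,0.6,-0.5,0.5,0,0,0.6,0,0,0,0,0.6,0,0,0,0,0.6,0,0,0,0,0.6])

```text
clock: 41.68
tcp_pos: [0.3733, -0.5294, 0.2169]
tool_rot: [1.0, -0.0, 0.001, 0.0]
ft_force: [-0.4, -0.2, 0.8]
opening: 0.0519
grasp_force: 0.0
```

```bash
python3 - <<'E'
from h import *
t=bot.capture('top');s=bot.capture('side');print(bot.read_state()['tcp_pos'])
o=np.vstack([cv2.resize(t[110:280,140:500],(635,300)),cv2.resize(s[130:350,150:460],(635,300*3//2))[:300]])
o=np.vstack([cv2.resize(t[110:280,140:500],(600,283)),cv2.resize(s[130:350,150:460],(440,312))@np.eye(3,dtype=np.uint8) if 0 else cv2.copyMakeBorder(cv2.resize(s[130:350,150:460],(440,312)),0,0,0,160,0)])
cv2.imwrite('pics/a8.png',o[:,:,::-1])
E
```

```text
[ 0.37388502 -0.52869093  0.21636915]
```

View pics/a8.png

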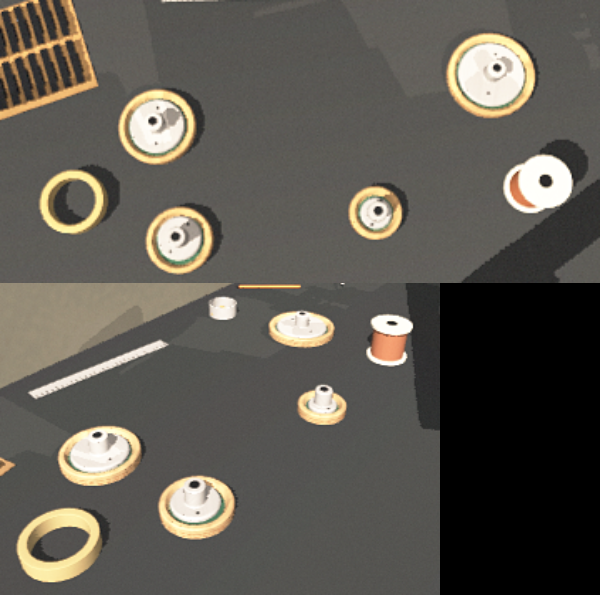

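All four plates lie flat and centred in their own cradles (top crop at 157,125; 180,240; 376,213; 491,75). The spool and the tape roll haven't moved, and the arm is clear.

```bash
python3 -c "
from plant import bot
print(bot.sign_off())"
```

```text
the job is handed in; nothing more can be done
None
```

All four faceplates lie flat, boss up, in their matching cradles; the spool and tape roll were left where they were, and the job was handed in at about 42 s.

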